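Hang the headset on its stand

ROBOT

A 6-joint arm with a two-finger parallel gripper is mounted at the origin on a cart in front of the work surface, level with it; the furniture and walls round the work are solid. World frame = base frame: x ahead of the robot, y to its left, z up, the work surface at z = 0. Lengths are in m, angles in rad, forces in N, time in s.
With the tool pointing down it reaches from about 0.375 to 0.9 m from the base axis. Payload 3.1 kg.
Tool frame: the origin (TCP) lies at the very end of the fingers, on their centre line; the grasp point (between the pads) lies 19 mm behind it (manip.pinch_z is the distance from the TCP to the grasp point, in m); z points along the fingers, y is the line along which they close (so a half turn about z gives the same grasp; the last joint's range is limited). The gripper opens to 85 mm and grips with 20 to 120 N. Pads are 22 mm wide; open, the fingers measure 114 mm over their backs; the gripper's body (76 mm by 85 mm) begins 54 mm behind the grasp point. The pads swing forward as they close: fully open they stand 13 mm farther back than shut.
Start: joints at [1.034, 0.527, 1.433, -0, 1.181, -0.178], TCP at [0.219, 0.585, 0.231] pointing down, gripper open.
Joint ranges: [-3.08, 3.08], [-0.75, 2.2], [0.22, 2.44], [-1.43, 4.57], [0, 2.65], [-2.85, 2.85]. Speed limits (rad/s): [2.79, 2.79, 3.14, 3.14, 3.14, 3.14].

INTERFACE

Orientations are given as a unit quaternion [x, y, z, w].
In Python, from station import manip gives the robot as it stands.
- The arm moves only by the tool servo_tool, never from a script. Its argument "commands" is one flat list of numbers, 7 for each row, row after row: the shift along the tool's x, y, z each as a share of 500 mm, from -1 to 1, then the turn, a rotation vector about the tool's x, y, z each as a share of 360 degrees, from -1 to 1, then the opening, from -1 (shut) to 1 (fully open). In form: [dx, dy, dz, rx, ry, rz, claw, dx, dy, dz, rx, ry, rz, claw, ...]. A call has 1 to 12 rows; each row shifts and turns the commanded pose from where the row before left it, along the tool's axes as they then stand; what a row does not reach is not made up. A row lasts 1/12 s, in which the tool goes at most 41.7 mm and 7.16 degrees, less where a joint would pass 70% of its speed; a pose out of reach is approached as far as the arm can. A call with a number of a shift or a turn outside -1 to 1 is refused whole. A call with a gripper value outside its range is refused whole. The fingers move at their own pace and stop on an object; "force" is the grip in N (left out, the last holds). Time passes only in rows, so rows that do not move let the fingers close. It gives the time, the measured TCP pose, the force, the opening and the grip force at its end, in the units of the state.
- manip.sense(): the state, without advancing time (a new reading comes with each control period).
- manip.snapshot(name): name is "scene" or "side" or "wrist"; returns a dict with "img" (384x512x3 uint8, red, green, blue), "mtx" (3x3 intrinsics, pixels), "distortion" ([k1, k2, p1, p2, k3] as OpenCV has them; the pictures are not rectified), "world_to_cam" (4x4, takes a point from world to camera coordinates). Camera axes: x right, y up, looking along -z (the intrinsics and any distortion apply to the point x, -y, -z); pixel columns grow to the right and rows downward; lengths in m; the calibration is good to about 2 mm. A picture is of the moment at which its call begins. There is no depth.
- manip.sign_off(): hands the job in; it is judged then, once.
Trained networks look in a picture, given as the dict that the camera call returned (one of the last four; its "shot" number tells which), for a name from the list of things; names that differ only in an ending like _2 or _b are one class to them, and where a whole thing is asked for, a point or a joint stands for the part that bears it (a point fixed in the world has none). Each returns a list of dicts, best first, with "conf" (0 to 1); they miss things now and then, are a little off and sometimes report something else, mostly with a low value. They report only what shows in the picture. A call takes as long as a camera call. They do not tell look-alikes from the thing itself.
- manip.look_for(picture, query): "box" ([left, top, width, height] in pixels, round what is visible of it).
- manip.silhouettes(picture, query): "pixels" (384x512 bool, what is visible of it) and "box" ([left, top, width, height] in pixels, round what is visible of it).
The state is a dict: "t": time; "q": joint angles; "qd": joint speeds; "tau": joint torques, N m; "tcp_pos": TCP position; "tool_rot": TCP orientation; "force": force on the tool from outside, world axes, zero at the start; "ft_torque": the same for the moment, N m; "finger_gap": opening from 0.0 (shut) to 1.0 (fully open); "gripper_force": force on a finger pad.
Only numpy, scipy, OpenCV 4.12 (cv2) and the standard library are available. Lean on these libraries where they do the work, as an engineer would, in place of code of your own. Each camera call takes 0.05 s, during which the arm holds its last target. There are 200 camera calls.

TASK

Of the two pairs of headphones standing on the desk, take the one with the little microphone arm and hang it over the bar of the wooden headphone stand: the headband lies across the bar between the two posts, with one ear cup hanging on either side of the bar. Leave the other pair standing where it is.

Things in the scene. Friction and masses are not known exactly. Their poses are not given: they have to be found in the camera images.
- headset: Grey headphones with a microphone arm (on the +y cup, reaching to x = +89), upright on their ear cups; 150 mm tall, 156 over the cups along y (gap between cups 92), cups 60 along x, 0.17 to 0.34 kg. Origin: centre of underside; z up, y from cup to cup, x across the band's width. Crown flat for y within +-26: dark cushion 34 wide (x) at z 128 to 144, grey shell 30 wide on it up to z 150.
- headset_band (a point): Centre of the underside of the headset's crown cushion, 128 mm above the headset's origin, with the headset's axes: the spot that lies on the bar. The crown can be gripped from above across its width (fingers closing along x); fingertips reaching below this point would meet the bar when it is hung.
- plain_pair: The other grey headphones: the same shape, size and axes as the headset but without a microphone arm, also standing upright on the ear cups. To be left alone. It may stand to the left or to the right of the headset.
- stand: Headphone stand, fixed to the desk: wooden foot 90 (x) by 230 mm (y), 12 thick; two dark steel posts, 14 mm thick, at y = +-100; a level wooden bar of 20 mm diameter along y, top at z = 165 mm, 249 long over its end balls (nothing on it is higher than 168). Origin: centre of the foot's underside; y along the bar, z up.
- bar_top (a point): The middle of the top of the bar, 165 mm above the stand's origin; it has the stand's axes.
Things that resemble listed ones, but are neither listed nor needed, are in the scene too. There is more than one size of the stand; the job needs the larger.

How it is judged:
By the outcome, as a careful person would: the job done as asked, in the order asked, and still so for the second after the job is handed in, with the robot touching nothing.
It also fails if it takes over 45 s, if anything falls off the work surface, if the arm or the gripper's body presses on something with over 40 N, if the wrist force passes 120 N, or if a joint passes its speed limit or range.

## Working session

There is one attempt and no reset: what is moved stays moved. The work goes in short steps, Python scripts to look and compute and a tool call to move; the robot and the scene stay as the last step left them, time stands still between calls to the robot, and variables do not carry over. Pictures are saved under pics/ and viewed, at most 10 in all, crops included, and the job is handed in when it is done.

Besides the shell and the picture viewer there is one more tool, called after ">>>" in YAML: its name, and indented under it one key for each argument. servo_tool: Moves the arm, as the interface text tells. Its arguments: {"type":"object","properties":{"commands":{"type":"array"},"force":{"type":"number"}},"required":["commands"]}

```bash
mkdir -p pics; cat > h.py <<'E'
import numpy as np, cv2, pickle
def save(n,im): cv2.imwrite('pics/'+n+'.png',cv2.cvtColor(im,cv2.COLOR_RGB2BGR))
def ray(p,uv):
    uv=np.array(uv,float).reshape(-1,1,2)
    n=cv2.undistortPoints(uv,np.array(p['mtx']),np.array(p['distortion'])).reshape(-1,2)
    d=np.c_[n[:,0],-n[:,1],-np.ones(len(n))]
    T=np.array(p['world_to_cam']);R=T[:3,:3];c=-R.T@T[:3,3]
    return c,d@R
def atz(p,uv,z):
    c,d=ray(p,uv); return c+d*((z-c[2])/d[:,2])[:,None]
def proj(p,X):
    T=np.array(p['world_to_cam']);X=np.atleast_2d(X)@T[:3,:3].T+T[:3,3]
    return cv2.projectPoints((X*[1,-1,-1]),np.zeros(3),np.zeros(3),np.array(p['mtx']),np.array(p['distortion']))[0].reshape(-1,2)
E
python3 - <<'E'
from h import *
from station import manip
out={}
for n in ['scene','side']:
    p=manip.snapshot(n); out[n]=p
    T=np.array(p['world_to_cam']);print(n,(-T[:3,:3].T@T[:3,3]).round(3))
    for q in ['headset','plain_pair','stand']:
        print(q,[(np.round(r['box']).tolist(),round(r['conf'],2)) for r in manip.look_for(p,q)])
pickle.dump(out,open('p0.pkl','wb'))
save('a',cv2.resize(np.vstack([out['scene']['img'],out['side']['img']]),(400,600)))
save('scene',cv2.resize(out['scene']['img'],(800,600)));save('side',cv2.resize(out['side']['img'],(800,600)))
E
```

```text
scene [-0.271 -0.158  1.435]
headset [([247.0, 173.0, 46.0, 51.0], 0.69)]
plain_pair [([347.0, 167.0, 22.0, 52.0], 0.82)]
stand [([122.0, 142.0, 77.0, 41.0], 0.77), ([118.0, 206.0, 57.0, 29.0], 0.76)]
side [-0.008 -0.81   0.833]
headset [([244.0, 190.0, 48.0, 47.0], 0.94), ([203.0, 124.0, 45.0, 60.0], 0.23)]
plain_pair [([314.0, 229.0, 51.0, 63.0], 0.68)]
stand [([159.0, 156.0, 33.0, 41.0], 0.84), ([203.0, 123.0, 47.0, 61.0], 0.55)]
```

View pics/scene.png

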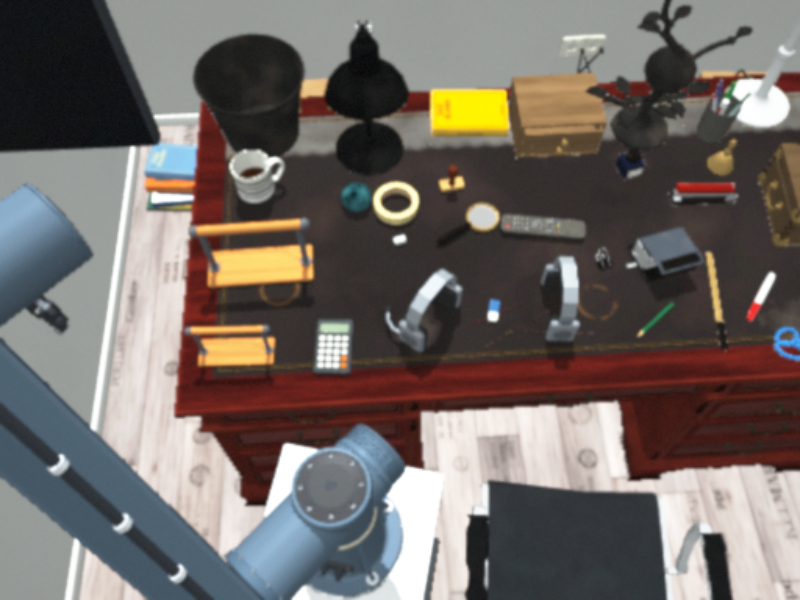

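View pics/side.png

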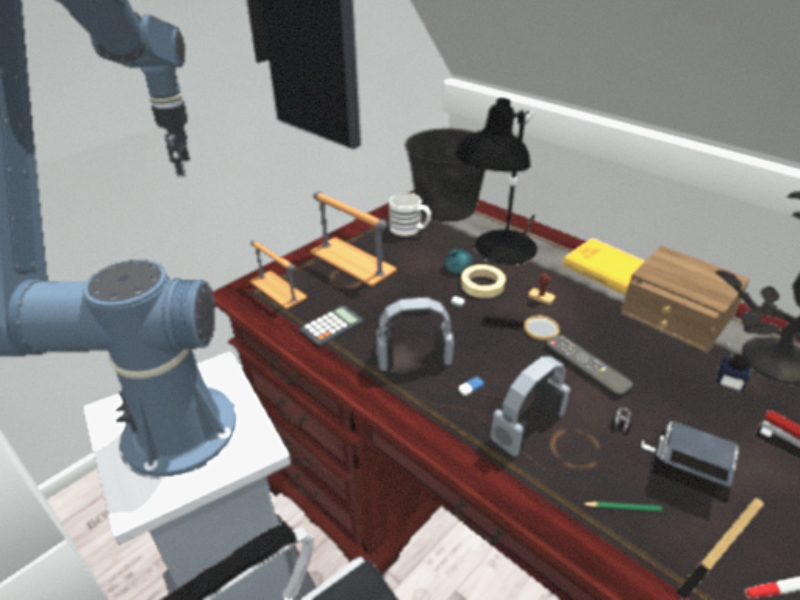

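The scene view shows two headphones: the left at 800-px (425,310) has a thin boom at (390,320), and the right one at (565,298) has none. It also shows two stands: the larger at (260,250) and the smaller at (235,345). I'll check this choice in one close crop, which I'll also use to pick keypoints.

```bash
python3 - <<'E'
from h import *
P=pickle.load(open('p0.pkl','rb'))
def crop(p,x,y,w,h): return cv2.resize(p['img'][y:y+h,x:x+w],(400,300),interpolation=cv2.INTER_CUBIC)
a=crop(P['scene'],235,165,80,60);b=crop(P['side'],228,182,80,60)
c=crop(P['scene'],115,135,100,75);d=crop(P['side'],190,115,80,60)
save('m',np.vstack([np.hstack([a,b]),np.hstack([c,d])]))
E
```

```text
(no output)
```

View pics/m.png

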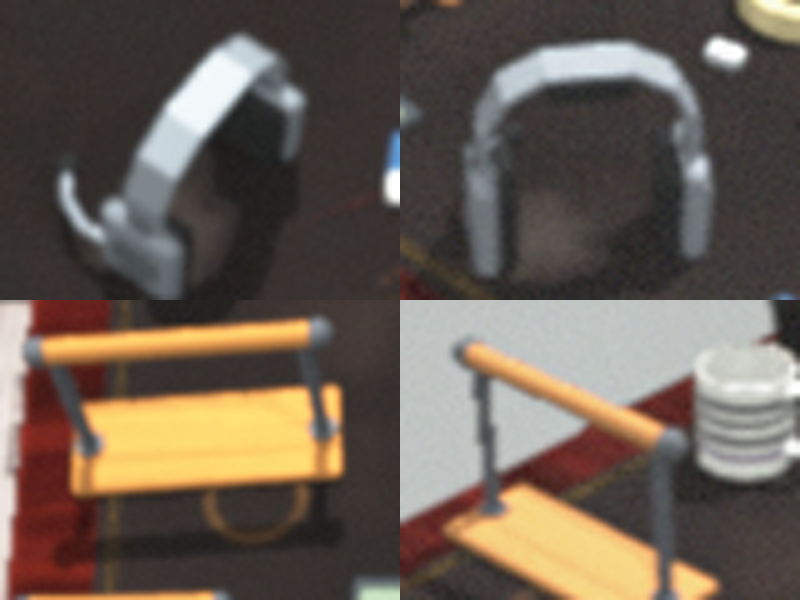

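The crop confirms it: the left pair has the boom, with its tip at scene px (248,199), on the near cup. The larger stand has ball ends at scene px (123,147) and (195,143). Next I'll triangulate.

```bash
python3 - <<'E'
from h import *
from scipy.optimize import least_squares
P=pickle.load(open('p0.pkl','rb'));S,D=P['scene'],P['side']
f=lambda q,x0,y0,s:((np.array(q)+.5)/s-.5+[x0,y0])
def tri(a,b):
    c1,d1=ray(S,a);c2,d2=ray(D,b);d1=d1[0];d2=d2[0]
    A=np.c_[d1,-d2];t=np.linalg.lstsq(A,c2-c1,rcond=None)[0]
    return (c1+t[0]*d1+c2+t[1]*d2)/2,np.linalg.norm(c1+t[0]*d1-c2-t[1]*d2)
L=f([34,50],115,135,4);R=f([319,32],115,135,4);L2=f([64,50],190,115,5);R2=f([274,140],190,115,5)
for a,b in((L,L2),(R,R2)):
    print('ball',tri(a,b),atz(S,a,.155),atz(D,b,.155))
# fit stand pose, balls
m=np.array([[0,.1115,.155],[0,-.1115,.155]])
def pose(p,m): c,s=np.cos(p[2]),np.sin(p[2]);return m@np.array([[c,s,0],[-s,c,0],[0,0,1]])+[p[0],p[1],0]
def r(p):X=pose(p,m);return np.r_[(proj(S,X)-[L,R]).ravel(),(proj(D,X)-[L2,R2]).ravel()]
b=(atz(S,L,.155)+atz(S,R,.155))[0]/2
o=least_squares(r,[b[0],b[1],0]);print('stand',o.x,np.abs(o.fun).max(),o.fun.round(2))
# headset crown corners, z=.150; +y end is near cup
k=[(.015,.026),(-.015,.026),(.015,-.026),(-.015,-.026)]
mh=np.array([[x,y,.15] for x,y in k])
sc=f([[168,108],[207,137],[205,62],[246,86]],235,165,5)
sd=f([[143,48],[148,84],[232,42],[234,76]],228,182,5)
X=atz(S,sc,.15);print(X.round(3),atz(D,sd,.15).round(3))
def rh(p):X=pose(p,mh);return np.r_[(proj(S,X)-sc).ravel(),(proj(D,X)-sd).ravel()]
best=min((least_squares(rh,[*X[:,:2].mean(0),a]) for a in np.arange(0,6.3,.8)),key=lambda o:o.cost)
print('head',best.x,best.fun.round(1))
h=best.x
mic=pose(h,np.array([[.089,.07,.03],[.03,.07,.0],[.0,.078,.03],[0,-.078,.03]]));print('mic/cups proj',(proj(S,mic)-[235,165]).round(1)*5,(proj(D,mic)-[228,182]).round(1)*5)
E
```

```text
ball (array([0.49907948, 0.42911451, 0.15878868]), np.float64(0.003065381316287595)) [[0.50315462 0.43106165 0.155     ]] [[0.50002543 0.43484307 0.155     ]]
ball (array([0.56372434, 0.21123814, 0.15937754]), np.float64(0.00251629673052606)) [[0.56509662 0.21248921 0.155     ]] [[0.56906129 0.21868627 0.155     ]]
stand [0.5337676 0.3225472 0.293997 ] 0.9256611896153686 [ 0.37  0.52 -0.93 -0.41  0.92  0.45 -0.31  0.55]
[[ 0.455 -0.051  0.15 ]
 [ 0.44  -0.078  0.15 ]
 [ 0.492 -0.067  0.15 ]
 [ 0.48  -0.095  0.15 ]] [[ 0.454 -0.049  0.15 ]
 [ 0.438 -0.081  0.15 ]
 [ 0.504 -0.073  0.15 ]
 [ 0.486 -0.102  0.15 ]]
head [ 0.46917914 -0.07435356  7.41882033] [-0.5  0.9 -0.3  0.1  1.8 -1.6  1.5 -1.5 -0.6  0.4 -0.4 -0.8 -1.5  0.2
 -0.4 -0.6]
mic/cups proj [[ 30.  189.5]
 [102.  256.5]
 [132.  270. ]
 [267.5 101.5]] [[ 63.5 127. ]
 [ 72.5 218. ]
 [ 63.  216.5]
 [302.  195. ]]
```

```bash
cat > go.py <<'E'
import sys
from h import *
from station import manip
from scipy.spatial.transform import Rotation as Ro
def delta(x,y,z,yaw):
    """yaw: wanted direction of tool y in world (mod pi)"""
    s=manip.sense();R=Ro.from_quat(s['tool_rot']).as_matrix();p=np.array(s['tcp_pos'])
    d=R.T@(np.array([x,y,z])-p)
    w=np.arctan2(R[1,1],R[0,1]); e=(yaw-w+np.pi/2)%np.pi-np.pi/2
    up=R[2,2]
    print('t',s['t'],'tcp',p.round(4),'q',np.round(s['q'],2),'tooly',round(w,3),'tilt',np.round(R[:,2],4))
    print('shift(tool) share',(d/.5).round(4),'turn z share',round(-e/2/np.pi,4),'deg',round(np.degrees(e),1),'F',np.round(s['force'],1),'gap',s['finger_gap'],s['gripper_force'])
if __name__=='__main__': delta(*map(float,sys.argv[1:]))
E
python3 go.py 0.469 -0.074 0.28 1.1356
```

```text
t 0.4 tcp [0.2194 0.5851 0.2311] q [ 1.03  0.53  1.43 -0.    1.18 -0.18] tooly 1.212 tilt [-2.e-04 -3.e-04 -1.e+00]
shift(tool) share [-0.9303 -1.059  -0.0974] turn z share 0.0122 deg -4.4 F [0.3 0.3 0.3] gap 1.001728628263534 0.0
```

>>> servo_tool:
  commands: [-0.038,-0.044,-0.008,0,0,0,1,-0.038,-0.044,-0.008,0,0,0,1,-0.038,-0.044,-0.008,0,0,0,1,-0.038,-0.044,-0.008,0,0,0,1,-0.038,-0.044,-0.008,0,0,0,1,-0.038,-0.044,-0.008,0,0,0,1,-0.038,-0.044,-0.008,0,0,0,1,-0.038,-0.044,-0.008,0,0,0,1,-0.038,-0.044,-0.008,0,0,0,1,-0.038,-0.044,-0.008,0,0,0,1,-0.038,-0.044,-0.008,0,0,0,1,-0.038,-0.044,-0.008,0,0,0,1]

```text
t: 1.4
tcp_pos: [0.3405, 0.2566, 0.2797]
tool_rot: [0.178, 0.984, 0.0, 0.0]
force: [0.4, -0.6, -0.6]
finger_gap: 1.001
gripper_force: 0.0
```

>>> servo_tool:
  commands: [-0.039,-0.044,0,0,0,0,1,-0.039,-0.044,0,0,0,0,1,-0.039,-0.044,0,0,0,0,1,-0.039,-0.044,0,0,0,0,1,-0.039,-0.044,0,0,0,0,1,-0.039,-0.044,0,0,0,0,1,-0.039,-0.044,0,0,0,0,1,-0.039,-0.044,0,0,0,0,1,-0.039,-0.044,0,0,0,0,1,-0.039,-0.044,0,0,0,0,1,-0.039,-0.044,0,0,0,0,1,0,0,0,0,0,0.0122,1]

```text
t: 2.4
tcp_pos: [0.4592, -0.0489, 0.2799]
tool_rot: [0.219, 0.976, -0.001, 0.002]
force: [0.1, 0.5, -0.6]
finger_gap: 1.003
gripper_force: 0.0
```

```bash
python3 go.py 0.469 -0.074 0.28 1.1356; python3 - <<'E'
from h import *
from station import manip
p=manip.snapshot('wrist');pickle.dump(p,open('w.pkl','wb'));print(p['world_to_cam'])
for q in('headset','plain_pair','headset_band'):print([(np.round(r['box']),r['conf']) for r in manip.look_for(p,q)])
save('w1',cv2.resize(p['img'],(800,600)))
E
```

```text
t 2.4 tcp [ 0.4592 -0.0489  0.2799] q [-0.35  0.24  1.77 -0.    1.13 -1.48] tooly 1.13 tilt [ 0.0042 -0.0035 -1.    ]
shift(tool) share [-0.0392 -0.0371 -0.    ] turn z share -0.0009 deg 0.3 F [ 0.1  0.5 -0.6] gap 1.0027890870313967 0.0
[[ 4.25718720e-01  9.04855335e-01 -6.28475466e-04 -1.52029773e-01]
 [-8.65782006e-01  4.07133301e-01 -2.90970778e-01  4.68243504e-01]
 [-2.63030588e-01  1.24415830e-01  9.56731734e-01 -2.99322726e-01]
 [ 0.00000000e+00  0.00000000e+00  0.00000000e+00  1.00000000e+00]]
[(array([210., 114.,  97., 131.]), 0.91)]
[(array([ 39., 244., 115., 131.]), 0.75)]
[(array([210., 114.,  95., 135.]), 0.61)]
```

View pics/w1.png

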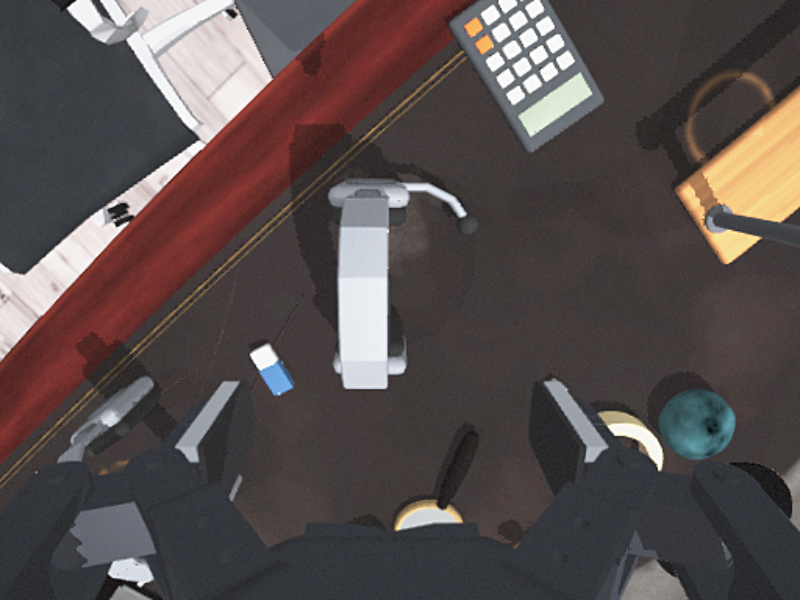

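The wrist view shows the headset from above, with the boom at (440,195). The flat crown panel spans roughly (338,277) to (388,348) in 800-px coordinates. I'll refine the pose from those corners.

```bash
python3 - <<'E'
from h import *
p=pickle.load(open('w.pkl','rb'))
c=(np.array([[338,277],[387,276],[341,349],[388,348]])+.5)/1.5625-.5
X=atz(p,c,.15);print(X.round(4),X.mean(0))
a,b=X[[0,1]].mean(0),X[[2,3]].mean(0);d=a-b;print('len',np.linalg.norm(d),'yaw y',np.arctan2(d[1],d[0])-np.pi/2, 'w',np.linalg.norm(X[0]-X[1]))
# boom side cup/other cup top faces
# band edges far: bottom edge of lower slope, mid
m=(np.array([[338,220],[386,275],[391,220]])+.5)/1.5625-.5
E
python3 go.py 0.469 -0.074 0.28 1.1356
```

```text
[[ 0.4397 -0.0734  0.15  ]
 [ 0.4514 -0.047   0.15  ]
 [ 0.4813 -0.0926  0.15  ]
 [ 0.493  -0.066   0.15  ]] [ 0.46633505 -0.06977204  0.15      ]
len 0.04573662339645642 yaw y 1.1402675335344674 w 0.02889483923384378
t 2.6 tcp [ 0.4555 -0.0436  0.2792] q [-0.34  0.24  1.77  0.    1.13 -1.48] tooly 1.137 tilt [-8.e-04  5.e-04 -1.e+00]
shift(tool) share [-0.05   -0.0438 -0.0017] turn z share 0.0002 deg -0.1 F [ 0.2  1.  -0.2] gap 0.9989100814772476 0.0
```

>>> servo_tool:
  commands: [-0.022,-0.021,0.02,0,0,0,1,-0.0225,-0.021,0.04,0,0,0,1,0,0,0.05,0,0,0,1,0,0,0.04,0,0,0,1,0,0,0.008,0,0,0,1,0,0,0,0,0,0,1,0,0,0,0,0,0,1,0,0,0,0,0,0,1]

```text
t: 3.27
tcp_pos: [0.4682, -0.0722, 0.2016]
tool_rot: [0.215, 0.977, -0.0, 0.001]
force: [-0.1, 0.1, 0.1]
finger_gap: 1.002
gripper_force: 0.0
```

```bash
python3 go.py 0.467 -0.072 0.127 1.138; python3 - <<'E'
from h import *
from station import manip
p=manip.snapshot('wrist');pickle.dump(p,open('w.pkl','wb'))
save('w2',cv2.resize(p['img'],(800,600)))
E
```

```text
t 3.2667 tcp [ 0.4682 -0.0722  0.2016] q [-0.39  0.37  1.84  0.    0.93 -1.53] tooly 1.137 tilt [ 0.0025 -0.001  -1.    ]
shift(tool) share [ 0.0028 -0.0007  0.1492] turn z share -0.0002 deg 0.1 F [-0.1  0.1  0.1] gap 1.0019111636483642 0.0
```

View pics/w2.png

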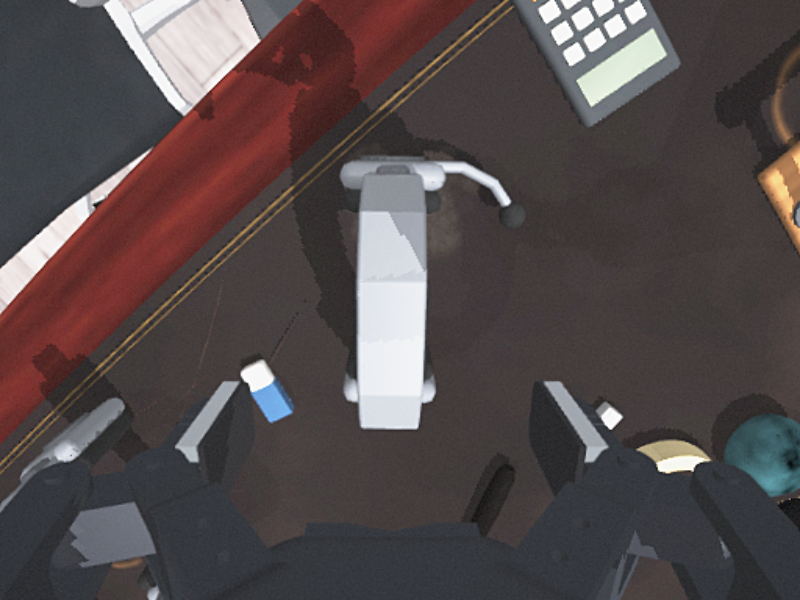

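Now closer: the crown panel corners are at about (357,281), (427,281), (359,397) and (424,397). The band is centred sideways between the fingers.

```bash
python3 - <<'E'
from h import *
p=pickle.load(open('w.pkl','rb'))
c=(np.array([[357,281],[427,281],[359,397],[424,397]])+.5)/1.5625-.5
X=atz(p,c,.15);print(X.round(4),X.mean(0))
a,b=X[[0,1]].mean(0),X[[2,3]].mean(0);d=a-b;print('len',np.linalg.norm(d),'yaw',np.arctan2(d[1],d[0])-np.pi/2, 'w',np.linalg.norm(X[0]-X[1]))
E
python3 go.py 0.467 -0.072 0.127 1.138
```

```text
[[ 0.4397 -0.0738  0.15  ]
 [ 0.4521 -0.0471  0.15  ]
 [ 0.4891 -0.0969  0.15  ]
 [ 0.5015 -0.0701  0.15  ]] [ 0.4706087  -0.07198208  0.15      ]
len 0.054461004965653405 yaw 1.1339225979234007 w 0.029474046864903253
t 3.3167 tcp [ 0.4683 -0.0723  0.2017] q [-0.39  0.37  1.84  0.    0.93 -1.53] tooly 1.136 tilt [ 0.0028 -0.0011 -1.    ]
shift(tool) share [ 0.0031 -0.0005  0.1493] turn z share -0.0003 deg 0.1 F [ 0.9  0.  -1.2] gap 1.0005162582701759 0.0
```

>>> servo_tool:
  commands: [-0.004,0,0.03,0,0,0,1,0,0,0.04,0,0,0,1,0,0,0.04,0,0,0,1,0,0,0.025,0,0,0,1,0,0,0.014,0,0,0,1,0,0,0,0,0,0,1,0,0,0,0,0,0,1,0,0,0,0,0,0,1]
  force: 50

```text
t: 3.98
tcp_pos: [0.4701, -0.0735, 0.1268]
tool_rot: [0.216, 0.976, -0.0, 0.001]
force: [-0.5, 0.6, 1.0]
finger_gap: 0.999
gripper_force: 0.0
```

>>> servo_tool:
  commands: [0,0,0,0,0,0,-1,0,0,0,0,0,0,-1,0,0,0,0,0,0,-1,0,0,0,0,0,0,-1,0,0,0,0,0,0,-1,0,0,0,0,0,0,-1,0,0,0,0,0,0,-1,0,0,0,0,0,0,-1,0,0,0,0,0,0,-1,0,0,0,0,0,0,-1]
  force: 50

```text
t: 4.82
tcp_pos: [0.4695, -0.0733, 0.1264]
tool_rot: [0.216, 0.976, -0.0, 0.0]
force: [-0.2, -0.3, 6.2]
finger_gap: 0.387
gripper_force: 51.0
```

```bash
python3 go.py 0.470 -0.072 0.34 1.134
```

```text
t 4.8167 tcp [ 0.4695 -0.0733  0.1264] q [-0.39  0.5   1.9   0.    0.74 -1.53] tooly 1.135 tilt [ 9.e-04 -3.e-04 -1.e+00]
shift(tool) share [-2.000e-04  2.900e-03 -4.272e-01] turn z share 0.0002 deg -0.1 F [-0.2 -0.3  6.2] gap 0.3874272663390579 51.00270688533783
```

>>> servo_tool:
  commands: [0,0,-0.01,0,0,0,-1,0,0,-0.025,0,0,0,-1,0,0,-0.04,0,0,0,-1,0,0,-0.05,0,0,0,-1,0,0,-0.05,0,0,0,-1,0,0,-0.05,0,0,0,-1,0,0,-0.05,0,0,0,-1,0,0,-0.05,0,0,0,-1,0,0,-0.05,0,0,0,-1,0,0,-0.035,0,0,0,-1,0,0,-0.017,0,0,0,-1,0,0,0,0,0,0,-1]

```text
t: 5.82
tcp_pos: [0.4698, -0.0735, 0.3408]
tool_rot: [0.216, 0.976, -0.0, 0.002]
force: [0.4, 0.7, -2.4]
finger_gap: 0.38
gripper_force: 50.2
```

```bash
python3 go.py 0.534 0.3225 0.34 1.865; python3 - <<'E'
from h import *
from station import manip
out=[manip.snapshot(n) for n in('side','wrist')]
pickle.dump(out,open('l.pkl','wb'))
save('l',np.hstack([cv2.resize(o['img'],(400,300)) for o in out]))
E
```

```text
t 5.8167 tcp [ 0.4698 -0.0735  0.3408] q [-0.39  0.19  1.64  0.    1.3  -1.53] tooly 1.135 tilt [ 0.0032 -0.0013 -1.    ]
shift(tool) share [0.2175 0.7722 0.001 ] turn z share -0.1161 deg 41.8 F [ 0.4  0.7 -2.4] gap 0.3799089888547859 50.16268193721771
```

View pics/l.png

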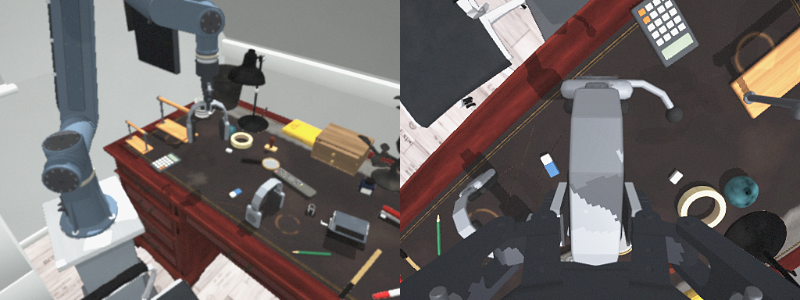

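The headset hangs level in the grip in both views. Before traversing, I'll check how close the lamp and the wall monitor are to the path.

```bash
python3 - <<'E'
from h import *
P=pickle.load(open('p0.pkl','rb'));S,D=P['scene'],P['side']
def tri(a,b):
    c1,d1=ray(S,np.array(a)*.64);c2,d2=ray(D,np.array(b)*.64);d1=d1[0];d2=d2[0]
    t=np.linalg.lstsq(np.c_[d1,-d2],c2-c1,rcond=None)[0]
    return ((c1+t[0]*d1+c2+t[1]*d2)/2).round(3),np.linalg.norm(c1+t[0]*d1-c2-t[1]*d2).round(3)
print('lamp base',atz(S,[[370*.64,148*.64]],0),'lamp head',tri([367,85],[498,150]))
print('mon A',tri([158,140],[357,145]),'mon B',tri([158,140],[278,118]))
E
```

```text
lamp base [[0.9149682  0.15482404 0.        ]] lamp head (array([0.826, 0.129, 0.306]), np.float64(0.006))
mon A (array([0.683, 0.555, 0.203]), np.float64(0.007)) mon B (array([0.464, 0.426, 0.402]), np.float64(0.097))
```

>>> servo_tool:
  commands: [0.008,0.03,0,0,0,0,-1,0.015,0.055,0,0,0,0,-1,0.02,0.07,0,0,0,0,-1,0.022,0.078,0,0,0,0,-1,0.022,0.078,0,0,0,0,-1,0.022,0.078,0,0,0,0,-1,0.022,0.078,0,0,0,0,-1,0.022,0.078,0,0,0,0,-1,0.022,0.078,0,0,0,0,-1,0.02,0.07,0,0,0,0,-1,0.015,0.052,0,0,0,0,-1,0.0075,0.027,0,0,0,0,-1]

```text
t: 6.92
tcp_pos: [0.5323, 0.3259, 0.3361]
tool_rot: [0.214, 0.977, -0.001, -0.002]
force: [0.1, -0.6, -3.6]
finger_gap: 0.384
gripper_force: 50.5
```

>>> servo_tool:
  commands: [0,0,0,0,0,-0.007,-1,0,0,0,0,0,-0.014,-1,0,0,0,0,0,-0.0165,-1,0,0,0,0,0,-0.0165,-1,0,0,0,0,0,-0.0165,-1,0,0,0,0,0,-0.0165,-1,0,0,0,0,0,-0.0165,-1,0,0,0,0,0,-0.0085,-1,0,0,0,0,0,-0.004,-1,0,0,0,0,0,0,-1,0,0,0,0,0,0,-1,0,0,0,0,0,0,-1]

```text
t: 7.92
tcp_pos: [0.5331, 0.322, 0.3382]
tool_rot: [-0.146, 0.989, -0.0, -0.001]
force: [0.2, -0.3, -3.1]
finger_gap: 0.382
gripper_force: 50.6
```

```bash
python3 go.py 0.534 0.3225 0.34 1.865; python3 - <<'E'
from h import *
from station import manip
p=manip.snapshot('wrist');s=manip.snapshot('scene')
pickle.dump([p,s],open('b.pkl','wb'))
a=cv2.resize(p['img'],(640,480)); save('b',np.hstack([a[:,:480] if 0 else a]))
def pose(q,m): c,s=np.cos(q[2]),np.sin(q[2]);return m@np.array([[c,s,0],[-s,c,0],[0,0,1]])+[q[0],q[1],0]
m=np.array([[0,.1115,.155],[0,-.1115,.155],[0,0,.155],[.045,.115,.012],[-.045,.115,.012],[-.045,-.115,.012],[.045,-.115,.012]])
print((proj(p,pose([.5338,.3225,.294],m))*1.25).round())
E
```

```text
t 7.9167 tcp [0.5331 0.322  0.3382] q [ 0.36  0.43  1.3  -0.    1.42 -1.5 ] tooly 1.863 tilt [-0.0021 -0.0011 -1.    ]
shift(tool) share [-0.002   0.0004 -0.0036] turn z share -0.0003 deg 0.1 F [ 0.2 -0.3 -3.1] gap 0.38218206923757125 50.577619671821594
[[437. 216.]
 [185. 216.]
 [311. 216.]
 [401. 225.]
 [406. 153.]
 [216. 154.]
 [221. 225.]]
```

View pics/b.png

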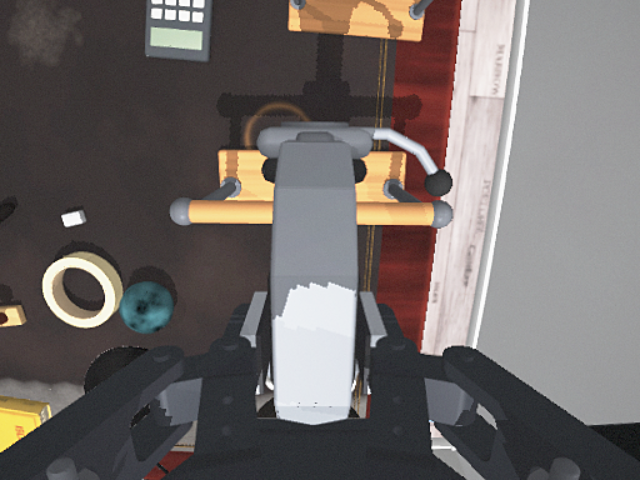

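Ball ends are at (181,211) and (441,213), about 4 px nearer the base than predicted, which is about 3 mm. I'll apply that correction and lower.

>>> servo_tool:
  commands: [0.005,0,0.01,0,0,0,-1,0,0,0.025,0,0,0,-1,0,0,0.035,0,0,0,-1,0,0,0.04,0,0,0,-1,0,0,0.04,0,0,0,-1,0,0,0.04,0,0,0,-1,0,0,0.04,0,0,0,-1,0,0,0.035,0,0,0,-1,0,0,0.03,0,0,0,-1,0,0,0.02,0,0,0,-1,0,0,0.01,0,0,0,-1,0,0,0,0,0,0,-1]

```text
t: 9.02
tcp_pos: [0.5303, 0.3216, 0.1756]
tool_rot: [-0.146, 0.989, -0.0, -0.001]
force: [0.1, -1.0, -3.0]
finger_gap: 0.381
gripper_force: 50.5
```

>>> servo_tool:
  commands: [0,0,0.005,0,0,0,-1,0,0,0.003,0,0,0,-1,0,0,0,0,0,0,-1,0,0,0,0,0,0,-1]

```text
t: 9.35
tcp_pos: [0.5314, 0.322, 0.1735]
tool_rot: [-0.146, 0.989, 0.0, 0.001]
force: [0.2, -0.5, -3.3]
finger_gap: 0.383
gripper_force: 50.5
```

```bash
python3 go.py 0.5305 0.3215 0.1634 1.865; python3 - <<'E'
from h import *
from station import manip
out=[manip.snapshot(n) for n in('side','wrist')]
save('c',np.hstack([cv2.resize(out[0]['img'][90:210,150:310],(400,300)),cv2.resize(out[1]['img'],(400,300))]))
E
```

```text
t 9.35 tcp [0.5314 0.322  0.1735] q [ 0.37  0.59  1.5  -0.    1.05 -1.5 ] tooly 1.864 tilt [ 1.2e-03  5.0e-04 -1.0e+00]
shift(tool) share [ 0.0021 -0.0005  0.0202] turn z share -0.0001 deg 0.0 F [ 0.2 -0.5 -3.3] gap 0.3827115855895354 50.497371554374695
```

View pics/c.png

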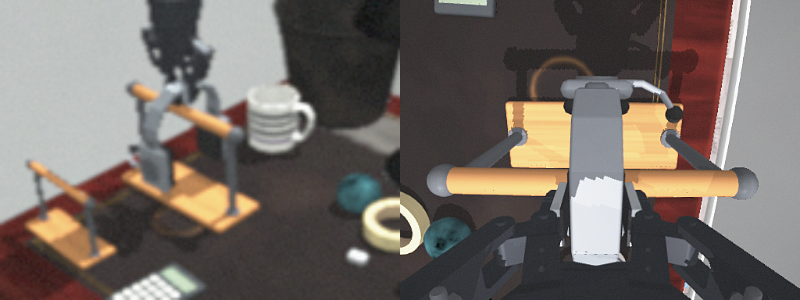

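The headset straddles the bar between the posts, with one cup on each side. I'll lower gently until contact.

>>> servo_tool:
  commands: [0,0,0.004,0,0,0,-1,0,0,0.004,0,0,0,-1,0,0,0.004,0,0,0,-1,0,0,0.003,0,0,0,-1,0,0,0,0,0,0,-1,0,0,0,0,0,0,-1]

```text
t: 9.95
tcp_pos: [0.5309, 0.3218, 0.165]
tool_rot: [-0.146, 0.989, -0.0, -0.0]
force: [0.2, -0.1, -2.4]
finger_gap: 0.383
gripper_force: 50.5
```

>>> servo_tool:
  commands: [0,0,0.002,0,0,0,-1,0,0,0.001,0,0,0,-1,0,0,0,0,0,0,-1,0,0,0,0,0,0,-1]

```text
t: 10.28
tcp_pos: [0.5312, 0.322, 0.1644]
tool_rot: [-0.146, 0.989, 0.0, 0.0]
force: [-1.5, -0.3, 1.8]
finger_gap: 0.384
gripper_force: 53.1
```

Contact: the load is now on the bar. Release.

>>> servo_tool:
  commands: [0,0,0,0,0,0,-0.15,0,0,0,0,0,0,-0.1,0,0,0,0,0,0,0,0,0,0,0,0,0,0.3,0,0,0,0,0,0,0.7,0,0,0,0,0,0,0.7,0,0,0,0,0,0,0.7,0,0,0,0,0,0,0.7]

```text
t: 10.95
tcp_pos: [0.531, 0.3219, 0.1638]
tool_rot: [-0.146, 0.989, -0.0, -0.0]
force: [-0.3, -0.4, 0.1]
finger_gap: 0.849
gripper_force: 0.0
```

>>> servo_tool:
  commands: [0,0,-0.005,0,0,0,0.7,0,0,-0.015,0,0,0,0.7,0,0,-0.03,0,0,0,0.7,0,0,-0.04,0,0,0,0.7,0,0,-0.04,0,0,0,0.7,0,0,-0.04,0,0,0,0.7,0,0,-0.04,0,0,0,0.7,0,0,-0.04,0,0,0,0.7,0,0,-0.03,0,0,0,0.7,0,0,-0.01,0,0,0,0.7,0,0,0,0,0,0,0.7,0,0,0,0,0,0,0.7]

```text
t: 11.95
tcp_pos: [0.5307, 0.3217, 0.3086]
tool_rot: [-0.146, 0.989, -0.0, -0.0]
force: [0.4, 0.6, -0.0]
finger_gap: 0.852
gripper_force: 0.0
```

```bash
python3 - <<'E'
from h import *
from station import manip
s=manip.sense();print(s['t'],s['tcp_pos'],s['force'],s['finger_gap'])
out=[manip.snapshot(n) for n in('side','wrist')]
save('d',np.hstack([cv2.resize(out[0]['img'][90:210,150:310],(400,300)),cv2.resize(out[1]['img'],(400,300))]))
E
```

```text
11.95 [0.5306641  0.32174793 0.30863324] [ 4.09656541e-01  5.72872559e-01 -2.10100542e-04] 0.8521227640322168
```

View pics/d.png

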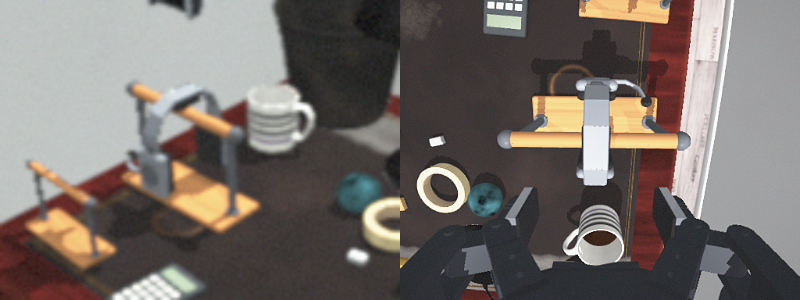

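The headset hangs level on the larger stand's bar, one cup on each side, and the gripper is clear. Handing in.

```bash
python3 -c "
from station import manip
print(manip.sign_off())"
```

```text
the job is handed in; nothing more can be done
None
```

The headset with the microphone arm hangs level over the bar of the larger stand, one ear cup on each side. The plain pair was not touched, and the job was handed in at about 12 s with the gripper clear.

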